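# Clamp a cut palm fruit in the coring stand

## Task

Get the cut palm fruit (pale top with three seed pockets) held in the coring stand: raise the stand's small orange-knobbed lever all the way so that its foot lifts, slide the fruit along the table under the foot until it bears on both rubber pins, then lower the lever fully so that the foot presses on the fruit. Do not lift or tip the fruit, do not squeeze or ram it hard, and leave the whole fruit, spoon, mug and husk cup where they are.

Things in the scene. Friction and masses are not known exactly. Their poses are not given: they have to be found in the camera images.
- cut_fruit: Cut palm fruit to be clamped: dark brown barrel, flat pale top with three round pockets. 58 mm high, 110 mm across at its widest (28 mm up), 88 mm across the flat base, 98 mm across the top; about 0.4 kg; too wide to grasp. Loose, standing on the table. Origin: centre of the base; z up.
- whole_fruit: Bystander: whole, uncut dark palm fruit with a green cap, 110 mm across, 97 mm high. It and the cut fruit may stand in each other's place. Origin: centre of the base.
- stand: Coring stand fixed to the table (place and yaw change): green base plate and head, aluminium column. Origin: seat centre on the table. +x runs from the open throat to the column (the push direction), z up. The fruit slides on the bare table. Base plate 14 mm high, x = 63 to 148 mm, 150 mm wide, with lugs to the pins; column x = 74 to 110 mm.
- head_front (a point): Middle of the lower front edge of the stand's green head, at x = 6, z = 125 mm in the stand's frame. The head overhangs the seat from x = 6 to 112 mm, 44 mm wide, underside 125 and top 165 mm above the table. Two steel cheeks on it (x = 39 to 61, y = +-13 mm, tops 196 mm up) carry the lever.
- pin_a (a point): Top of one black rubber stop pin (12 mm thick, 46 mm high), at x = 46.7, y = +39.2 mm in the stand's frame.
- pin_b (a point): Top of the other stop pin, the same, at x = 46.7, y = -39.2 mm in the stand's frame.
- seat (a point): Seat centre on the table (same point and axes as the stand): the cut fruit's origin is here when it bears on both pins.
- lever_pivot (a point): Pivot of the lever, at x = 50, y = 0, z = 180 mm in the stand's frame. The lever swings about the stand's x axis, in the plane x = 50 mm.
- lever_knob (a point): Centre of the lever's orange ball knob (22 mm diameter), 75 mm from the pivot at the end of a 9 mm steel rod. Lever down: the rod points to the stand's -y side, 35 degrees above level. Lever up: the rod has swung over the top, 25 degrees past vertical to the stand's +y side.
- lever_arm (a joint): Lever angle in rad, 0 = fully down (foot lowered), grows as the lever is raised, 1.4 = fully up (end stop). Rod angle above the stand's -y direction = 0.61 + value. Stiff: it takes 4 to 7 N at the knob (up to 11 N to lower it onto the fruit) and stays where it is left. It lifts the foot by 25 mm per rad. Starts down or nearly so.
- foot_pad: Round black rubber foot, 26 mm diameter, 10 mm thick, under the head at x = 22, y = 0 mm in the stand's frame. Origin: centre of its underside, 45 mm above the table with the lever down and nothing beneath, 80 mm with the lever up. Sprung: it gives up to 18 mm upward and presses the fruit with some 7 N when the lever is fully down.
- spoon: Bystander: metal spoon lying on the table.
- mug: Bystander: blue mug, 80 mm across.
- husk_cup: Bystander: empty green-brown husk cup, 104 mm across, 36 mm high.
There are look-alikes about, which are no part of the job. Leave any green look-alike of the cut_fruit alone.

How it is judged:
By the outcome, as a careful person would: the job done as asked, in the order asked, and still so for the second after the job is handed in, with the robot touching nothing.
It also fails if it takes over 72 s, if anything falls off the work surface, if the arm or the gripper's body presses on something with over 40 N, if the wrist force passes 120 N, or if a joint passes its speed limit or range.

## Robot

A 6-joint arm with a two-finger parallel gripper is mounted at the origin on the work surface. World frame = base frame: x ahead of the robot, y to its left, z up, the work surface at z = 0. Lengths are in m, angles in rad, forces in N, time in s.
With the tool pointing down it reaches from about 0.325 to 0.9 m from the base axis. Payload 6.1 kg.
Tool frame: the origin (TCP) lies midway between the tips of the shut fingers; the grasp point (between the pads) lies 19 mm behind it; x points along the fingers, y is the direction in which the jaws open and shut, and the axes are right-handed (so a half turn about x gives the same grasp; the last joint's range is limited). The gripper opens to 85 mm and grips with 20 to 120 N. Pads are 22 mm wide; open, the fingers measure 114 mm over their backs; the gripper's body (76 mm by 85 mm) begins 54 mm behind the grasp point. The pads swing forward as they close: fully open they stand 13 mm farther back than shut.
Start: joints at [1.042, 0.22, 1.526, -0, 1.395, -0.126], TCP at [0.245, 0.575, 0.231] pointing down, gripper open.
Joint ranges: [-2.98, 2.98], [-0.91, 2.08], [0.09, 2.57], [-1.24, 4.39], [0.2, 2.65], [-2.68, 2.68]. Speed limits (rad/s): [2.57, 2.57, 3.01, 3.14, 3.14, 3.14].

## Interface

Orientations are given as [roll, pitch, yaw] about the fixed x, y, z axes, in that order (R = Rz(yaw) Ry(pitch) Rx(roll)).
In Python, from plant import movep, move_l, set_joints, gripper_to, hold, inverse_kinematics, observe, get_image, get_calibration, Unreachable, job_done gives the robot as it stands. Calls block until the motion is done:
- movep(position, orientation): joint-space move of the TCP to a pose.
- move_l(position, feed=0.15, rotation=None, max_force=None): straight line of the TCP; rotation=None keeps the orientation; feed is the mean speed in m/s. With max_force (N) it stops when the force on the tool has changed by that much, and returns True; else False.
- set_joints(angles): joint-space move.
- gripper_to(opening, f_grip=None): finger opening in m; f_grip is the grip in N (None keeps the last); returns when the fingers have stopped.
- hold(seconds).
- inverse_kinematics(position, orientation): joint angles nearest the present ones, or None.
- observe(): the state.
- get_image(name): name is "scene" or "top" or "wrist"; returns (picture, depth): 400x640x3 uint8, red, green, blue; 400x640 float32, m along the optical axis (not along the pixel's ray), 0 where there is no reading.
- get_calibration(name): a dict with "intrinsics" (3x3 intrinsics, pixels), "world_from_camera" (4x4, takes a point from camera to world coordinates). Camera axes: x right, y down, z forward; pixel columns grow to the right and rows downward; lengths in m; the calibration is good to about 2 mm. The wrist camera is an equidistant fisheye: a pixel r from the principal point sees the ray r / f radians off the axis. A picture is of the moment at which its call begins: read the wrist's pose just before it. get_calibration takes no time and is no camera call; for the wrist camera it gives the pose at the moment of the call.
A pose or a line that the arm cannot do raises Unreachable and nothing moves.
- job_done(): hands the job in, once; it reports no verdict.
The state is a dict: "time_s": time; "q": joint angles; "joint_velocities": joint speeds; "joint_torque": joint torques, N m; "eef_pos": TCP position; "tcp_rot": TCP orientation; "ft_force": force on the tool from outside, world axes, zero at the start; "torque": the same for the moment, N m; "opening": finger opening in m.
Only numpy, scipy, OpenCV 4.12 (cv2) and the standard library are available. Lean on these libraries where they do the work, as an engineer would, in place of code of your own. Each camera call takes 0.05 s, during which the arm holds its last target.

## Working session

There is one attempt and no reset: what is moved stays moved. The work goes in short steps, each a Python script; the robot and the scene stay as the last script left them, time stands still between calls to the robot, and variables do not carry over. Pictures are saved under pics/ and viewed, and the job is handed in when it is done.

```bash
ls; mkdir -p pics; python3 - <<'E'
from plant import *
import cv2,numpy as np
o=observe(); print(o)
for n in ("scene","top"):
    im,d=get_image(n); cv2.imwrite(f"pics/{n}0.png",im[:,:,::-1]); np.savez(f"pics/{n}0.npz",im=im,d=d,K=get_calibration(n)["intrinsics"],T=get_calibration(n)["world_from_camera"]); print(n,get_calibration(n))
E
```

```text
pics
{'time_s': 0.0, 'q': array([ 1.04188117e+00,  2.21217139e-01,  1.52756749e+00, -2.94538529e-05,
        1.39471581e+00, -1.26065838e-01]), 'joint_velocities': array([-5.27332941e-04, -8.99606490e-04,  1.10874840e-03,  9.85249097e-04,
       -7.70523877e-05,  1.10377584e-05]), 'joint_torque': array([ 6.29266633e-04, -4.96902680e+01, -3.89390874e+01, -1.62949982e-05,
        1.08896813e-02, -1.82843257e-05]), 'eef_pos': array([0.2447188 , 0.57445743, 0.2302279 ]), 'tcp_rot': array([-1.68166844,  1.56888832, -2.08451257]), 'ft_force': array([ 0.47000406,  0.30842849, -0.40157354]), 'torque': array([-0.03090038, -0.00090659, -0.03108583]), 'opening': 0.08532331504730882}
scene {'intrinsics': array([[438.14304291,   0.        , 318.23275274],
       [  0.        , 438.14304291, 191.84423439],
       [  0.        ,   0.        ,   1.        ]]), 'world_from_camera': array([[ 0.63985518,  0.4270722 , -0.63890115,  1.37002641],
       [ 0.76817862, -0.3793093 ,  0.51577715, -0.74662842],
       [-0.02206707, -0.82081288, -0.57077075,  0.97107638],
       [ 0.        ,  0.        ,  0.        ,  1.        ]])}
top {'intrinsics': array([[494.16177074,   0.        , 326.97873764],
       [  0.        , 494.16177074, 203.15096529],
       [  0.        ,   0.        ,   1.        ]]), 'world_from_camera': array([[-5.04621149e-02, -9.77680418e-01,  2.03947480e-01,
         1.94663104e-01],
       [-9.98725555e-01,  4.92113391e-02, -1.12030861e-02,
        -4.57936117e-03],
       [ 9.16509299e-04, -2.04252891e-01, -9.78917727e-01,
         1.48985161e+00],
       [ 0.00000000e+00,  0.00000000e+00,  0.00000000e+00,
         1.00000000e+00]])}
```

View pics/scene0.png

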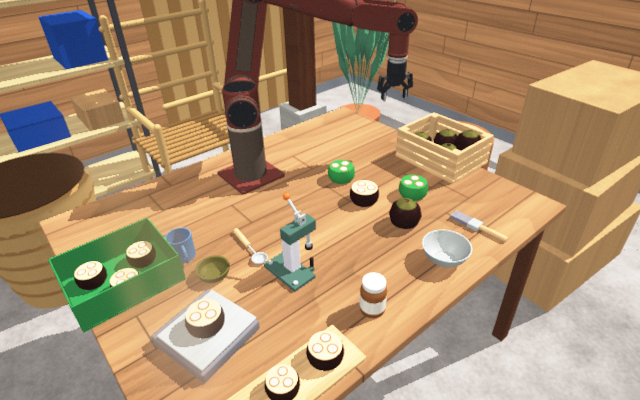

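View pics/top0.png

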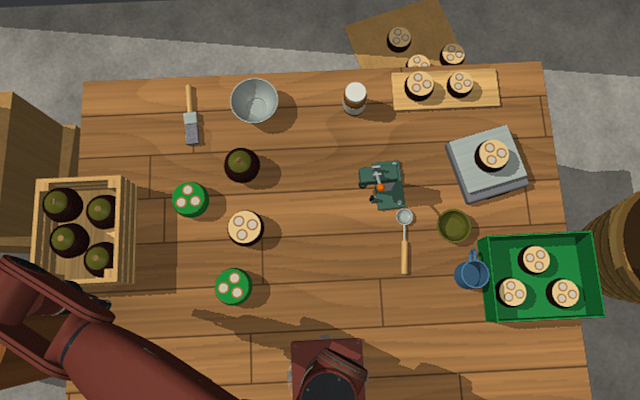

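Candidates for the cut fruit in the top view:
- (245,228): brown barrel, pale top, standing on the table.
- (190,198) and (233,286): green look-alikes.
- (493,155): on the tray.
- (420,86) and (460,83): on the board.
- (512,292), (565,293) and (536,260): in the green box.

The one at (245,228) fits the description. I'll check it with close crops and a depth measurement.

```bash
cat > h.py <<'E'
import numpy as np,cv2
def load(n):
    z=np.load(f"pics/{n}.npz"); return z["im"],z["d"],z["K"],z["T"]
def cloud(d,K,T):
    v,u=np.mgrid[:d.shape[0],:d.shape[1]]
    P=np.stack([(u-K[0,2])/K[0,0]*d,(v-K[1,2])/K[1,1]*d,d],-1)
    W=P@T[:3,:3].T+T[:3,3]; W[d==0]=np.nan; return W
def proj(p,K,T):
    c=T[:3,:3].T@(np.asarray(p)-T[:3,3]); return K[:2,:2]@(c[:2]/c[2])+K[:2,2]
E
python3 - <<'E'
from h import *
for n,(a,b,c,e) in (("top0",(345,145,425,225)),("scene0",(240,175,340,295))):
    im,d,K,T=load(n); cv2.imwrite(f"pics/c_{n}.png",cv2.resize(im[b:e,a:c,::-1],None,fx=5,fy=5,interpolation=cv2.INTER_CUBIC))
im,d,K,T=load("top0");cv2.imwrite("pics/c_fruit.png",cv2.resize(im[190:270,205:285,::-1],None,fx=5,fy=5,interpolation=cv2.INTER_CUBIC))
W=cloud(d,K,T)
def circ(W,m):
    P=W[m]; (x,y),r=cv2.minEnclosingCircle(P[:,:2].astype(np.float32)); return len(P),x,y,r,P.mean(0)
# cut fruit top
for name,(a,b,c,e) in {"cut":(215,200,275,260),"whole":(215,140,270,190)}.items():
    S=W[b:e,a:c]; z=S[...,2]; print(name,np.nanmax(z),circ(S,(z>0.048)&(z<0.066)) if name=="cut" else circ(S,z>0.03))
S=W[150:215,350:412]; z=S[...,2]
m=(z>0.155)&(z<0.172); print("headtop",m.sum(),cv2.minAreaRect(S[m][:,:2].astype(np.float32)))
m=(z>0.009)&(z<0.019); print("base",m.sum(),cv2.minAreaRect(S[m][:,:2].astype(np.float32)))
for n in("top0","scene0"):
    im,d,K,T=load(n);W=cloud(d,K,T)
    hsv=cv2.cvtColor(im,cv2.COLOR_RGB2HSV); m=(hsv[...,0]<12)&(hsv[...,1]>190)&(hsv[...,2]>170)&(W[...,2]>.15)&(W[...,2]<.3)
    v,u=np.nonzero(m); print(n,"orange",len(v),u.mean() if len(u) else 0,v.mean() if len(u) else 0,W[m].mean(0) if len(u) else 0)
    print(np.c_[u,v][:20].tolist())
E
```

```text
cut 0.07005142112770368 (891, 0.43373164534568787, 0.22506071627140045, 0.05276249349117279, array([0.43273025, 0.22533121, 0.05885321]))
whole 0.10257052110773857 (972, 0.6259112358093262, 0.23227933049201965, 0.054843030869960785, array([0.61617981, 0.22802665, 0.07742656]))
headtop 501 ((0.5483294725418091, -0.1650640368461609), (0.044921502470970154, 0.10693816840648651), 3.130702257156372)
base 717 ((0.5630155801773071, -0.2056768238544464), (0.18976542353630066, 0.1895429491996765), 74.91876220703125)
top0 orange 1 379.0 184.0 [ 0.50015864 -0.15730834  0.23582911]
[[379, 184]]
scene0 orange 12 285.3333333333333 197.33333333333334 [ 0.49925416 -0.16746714  0.23087164]
[[283, 196], [284, 196], [284, 197], [285, 197], [286, 197], [287, 197], [288, 197], [284, 198], [285, 198], [286, 198], [287, 198], [285, 199]]
```

View pics/c_top0.png

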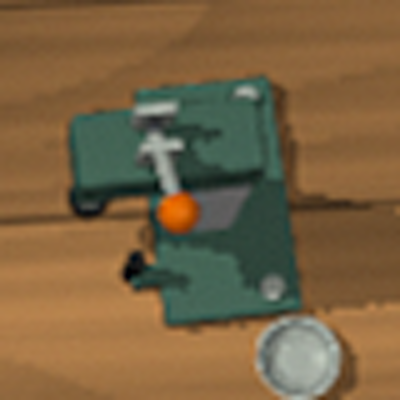

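View pics/c_scene0.png

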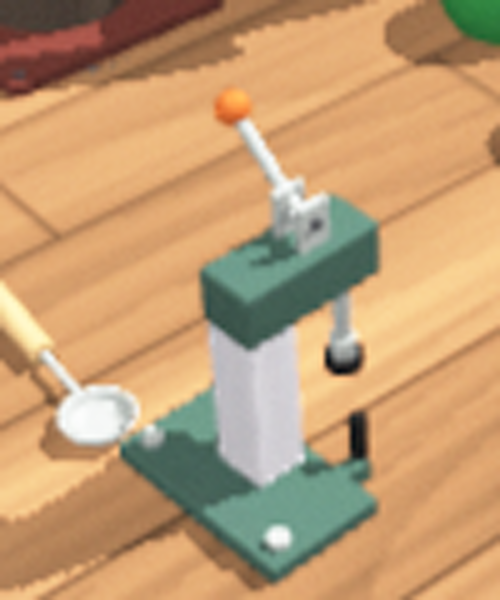

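View pics/c_fruit.png

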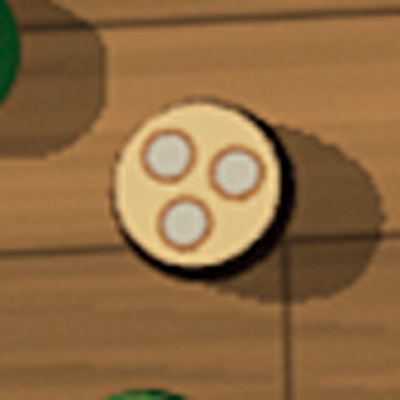

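```bash
python3 - <<'E'
from h import *
for n in("top0","scene0"):
    im,d,K,T=load(n);W=cloud(d,K,T)
    near=(abs(W[...,0]-.55)<.13)&(abs(W[...,1]+.165)<.12)
    m=near&(W[...,2]>.158)&(W[...,2]<.170); m=cv2.morphologyEx(m.astype(np.uint8),cv2.MORPH_OPEN,np.ones((3,3)))>0
    P=W[m];print(n,"head",len(P),cv2.minAreaRect(P[:,:2].astype(np.float32)),np.median(P[:,2]))
    hsv=cv2.cvtColor(im,cv2.COLOR_RGB2HSV)
    dark=near&(hsv[...,2]<60)&(W[...,2]>.025)&(W[...,2]<.055)&(W[...,1]>-.19)&(W[...,1]<-.1)
    v,u=np.nonzero(dark);print("dark",[(a,b,W[b,a].round(3).tolist()) for a,b in zip(u,v)][:25])
    org=near&(hsv[...,0]<16)&(hsv[...,1]>200)&(W[...,2]>.19)
    v,u=np.nonzero(org);print("knob px",len(u),u.mean(),v.mean(),W[org].mean(0),W[org].max(0),W[org].min(0))
    # pale top of cut fruit
    nf=(np.hypot(W[...,0]-.433,W[...,1]-.225)<.075)
    pale=nf&(W[...,2]>.05)&(W[...,2]<.068)&(im[...,0]>150)
    p2=W[pale]; (x,y),r=cv2.minEnclosingCircle(p2[:,:2].astype(np.float32)); print("fruit",len(p2),x,y,r,p2.mean(0))
    g=(hsv[...,0]>45)&(hsv[...,0]<75)&(hsv[...,1]>200)&(W[...,2]>.02)&(W[...,1]>.1)&(W[...,1]<.5)
    k,l,s,c=cv2.connectedComponentsWithStats(g.astype(np.uint8))
    for i in range(1,k):
        if s[i,4]>60:
            q=W[l==i];print("green",s[i,4],q.mean(0).round(3),q.min(0).round(3),q.max(0).round(3))
E
```

```text
top0 head 421 ((0.5477920174598694, -0.16509343683719635), (0.04384491592645645, 0.10693816840648651), 3.130702018737793) 0.1647912063989465
dark [(np.int64(359), np.int64(185), [0.545, -0.12, 0.052]), (np.int64(372), np.int64(195), [0.514, -0.157, 0.046]), (np.int64(371), np.int64(196), [0.511, -0.154, 0.042]), (np.int64(372), np.int64(196), [0.51, -0.156, 0.05]), (np.int64(371), np.int64(197), [0.507, -0.153, 0.049]), (np.int64(372), np.int64(197), [0.509, -0.157, 0.04]), (np.int64(373), np.int64(197), [0.507, -0.159, 0.05]), (np.int64(370), np.int64(198), [0.505, -0.15, 0.046]), (np.int64(371), np.int64(198), [0.505, -0.154, 0.042]), (np.int64(372), np.int64(198), [0.504, -0.156, 0.047]), (np.int64(373), np.int64(198), [0.506, -0.16, 0.039]), (np.int64(370), np.int64(199), [0.505, -0.152, 0.031]), (np.int64(371), np.int64(199), [0.503, -0.154, 0.039]), (np.int64(372), np.int64(199), [0.505, -0.158, 0.029])]
knob px 42 380.1904761904762 187.07142857142858 [ 0.49123576 -0.1595424   0.23806791] [ 0.50015864 -0.15114459  0.24590858] [ 0.48294279 -0.16826607  0.22689911]
fruit 812 0.43
[... 1400 characters left out ...]
55, 0.036]), (np.int64(312), np.int64(261), [0.595, -0.153, 0.037]), (np.int64(310), np.int64(262), [0.589, -0.156, 0.031]), (np.int64(311), np.int64(262), [0.596, -0.158, 0.037]), (np.int64(312), np.int64(262), [0.595, -0.153, 0.033]), (np.int64(310), np.int64(263), [0.591, -0.157, 0.028]), (np.int64(311), np.int64(263), [0.591, -0.154, 0.026]), (np.int64(312), np.int64(263), [0.597, -0.155, 0.031]), (np.int64(312), np.int64(264), [0.597, -0.154, 0.026])]
knob px 1 286.0 198.0 [ 0.50189395 -0.16708155  0.2297135 ] [ 0.50189395 -0.16708155  0.2297135 ] [ 0.50189395 -0.16708155  0.2297135 ]
fruit 310 0.4396917223930359 0.22374454140663147 0.05071074515581131 [0.43914681 0.22384848 0.06059156]
```

```bash
cat >> h.py <<'E'
from scipy.spatial.transform import Rotation as Ro
def down(jaw_deg):
    """tool pointing down, jaw axis at jaw_deg in world xy; rpy list"""
    a=np.deg2rad(jaw_deg); X=np.array([0,0,-1.]);Y=np.array([np.cos(a),np.sin(a),0]);Z=np.cross(X,Y)
    import warnings
    with warnings.catch_warnings():
        warnings.simplefilter("ignore")
        return Ro.from_matrix(np.c_[X,Y,Z]).as_euler("xyz").tolist()
def wloud(d,K,T):
    v,u=np.mgrid[:d.shape[0],:d.shape[1]]
    x=(u-K[0,2])/K[0,0];y=(v-K[1,2])/K[1,1];r=np.hypot(x,y)+1e-9
    t=np.tan(np.minimum(r,1.5))/r
    P=np.stack([x*t*d,y*t*d,d],-1)
    W=P@T[:3,:3].T+T[:3,3]; W[(d==0)|(r>1.4)]=np.nan; return W
def wproj(p,K,T):
    c=T[:3,:3].T@(np.asarray(p)-T[:3,3]); h=np.hypot(c[0],c[1])+1e-12; th=np.arctan2(h,c[2]); return K[:2,:2]@(c[:2]/h*th)+K[:2,2]
def snap(n,name):
    from plant import get_image,get_calibration
    c=get_calibration(n); im,d=get_image(n); cv2.imwrite(f"pics/{name}.png",im[:,:,::-1]); np.savez(f"pics/{name}.npz",im=im,d=d,K=c["intrinsics"],T=c["world_from_camera"])
E
python3 - <<'E'
from plant import *
from h import *
q0=observe()["q"]
for a in (-90,90,0,180):
    for p in ([.49,-.16,.36],[.54,.05,.03],[.40,.30,.03]):
        q=inverse_kinematics(p,down(a)); print(a,p,None if q is None else np.round(q,2))
movep([.50,-.11,.40],down(-87) if 0 else down(93)); print(observe()["time_s"],observe()["q"].round(2),observe()["eef_pos"])
snap("wrist","w1"); print(get_calibration("wrist"))
E
```

```text
-90 [0.49, -0.16, 0.36] [-0.47 -0.1   1.62  0.    1.62  1.1 ]
-90 [0.54, 0.05, 0.03] [-0.05  0.26  1.89 -0.    0.99  1.52]
-90 [0.4, 0.3, 0.03] [ 0.49  0.17  2.   -0.    0.97  2.06]
90 [0.49, -0.16, 0.36] [-0.47 -0.1   1.62  0.    1.62 -2.04]
90 [0.54, 0.05, 0.03] [-0.05  0.26  1.89 -0.    0.99 -1.62]
90 [0.4, 0.3, 0.03] [ 0.49  0.17  2.   -0.    0.97 -1.09]
0 [0.49, -0.16, 0.36] [-0.47 -0.1   1.62  0.    1.62 -0.47]
0 [0.54, 0.05, 0.03] [-0.05  0.26  1.89 -0.    0.99 -0.05]
0 [0.4, 0.3, 0.03] [ 0.49  0.17  2.   -0.    0.97  0.49]
180 [0.49, -0.16, 0.36] [-0.47 -0.1   1.62  0.    1.62  2.67]
180 [0.54, 0.05, 0.03] None
180 [0.4, 0.3, 0.03] [ 0.49  0.17  2.   -0.    0.97 -2.66]
2.75 [-0.37 -0.11  1.56  0.    1.69 -1.99] [ 0.50013267 -0.10939968  0.39979893]
{'intrinsics': array([[309.70691629,   0.        , 320.08176564],
       [  0.        , 309.70691629, 197.43720286],
       [  0.        ,   0.        ,   1.        ]]), 'world_from_camera': array([[-5.35029448e-02,  9.45571650e-01,  3.20985499e-01,
         4.19334210e-01],
       [ 9.98567487e-01,  5.08691338e-02,  1.65923085e-02,
        -1.12764504e-01],
       [-6.39037729e-04,  3.21413420e-01, -9.46938755e-01,
         5.43530132e-01],
       [ 0.00000000e+00,  0.00000000e+00,  0.00000000e+00,
         1.00000000e+00]])}
```

View pics/w1.png

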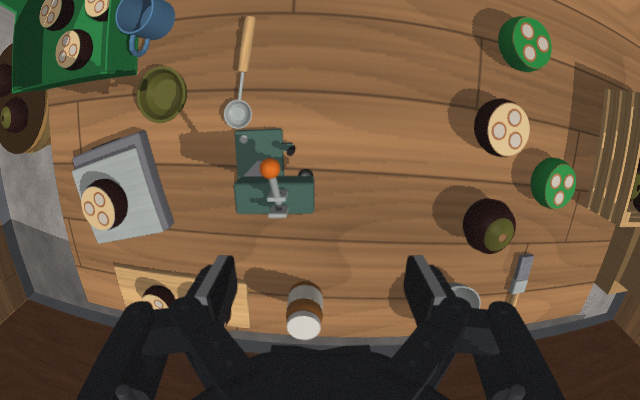

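The wrist view shows the stand at (275,180), the knob at (270,169) and the cut fruit at (502,127). I'll crop it and mark corners for a joint pose fit.

```bash
python3 - <<'E'
from h import *
im,d,K,T=load("w1"); a,b=220,115
cv2.imwrite("pics/c_w1.png",cv2.resize(im[b:b+110,a:a+110,::-1],None,fx=5,fy=5,interpolation=cv2.INTER_CUBIC))
W=wloud(d,K,T)
near=(abs(W[...,0]-.55)<.13)&(abs(W[...,1]+.165)<.12)
m=near&(W[...,2]>.158)&(W[...,2]<.170); m=cv2.morphologyEx(m.astype(np.uint8),cv2.MORPH_OPEN,np.ones((3,3)))>0
P=W[m];print("head",len(P),cv2.minAreaRect(P[:,:2].astype(np.float32)),np.median(P[:,2]))
hsv=cv2.cvtColor(im,cv2.COLOR_RGB2HSV)
org=near&(hsv[...,0]<16)&(hsv[...,1]>200)&(W[...,2]>.19)
v,u=np.nonzero(org);print("knob",len(u),u.mean(),v.mean(),W[org].mean(0),W[org].max(0),W[org].min(0))
nf=(np.hypot(W[...,0]-.435,W[...,1]-.225)<.075)
pale=nf&(W[...,2]>.05)&(W[...,2]<.068)&(im[...,0]>150)
p2=W[pale]; print("fruit",len(p2),cv2.minEnclosingCircle(p2[:,:2].astype(np.float32)),p2.mean(0))
E
```

```text
head 2116 ((0.5520346760749817, -0.16775530576705933), (0.045203711837530136, 0.10580747574567795), 4.306035041809082) 0.16598466834196546
knob 285 269.49122807017545 168.14736842105262 [ 0.49398189 -0.16062268  0.23856522] [ 0.50432751 -0.15233414  0.24256688] [ 0.48532909 -0.17115433  0.22982001]
fruit 1701 ((0.43829280138015747, 0.2241799235343933), 0.04808124527335167) [0.43791766 0.2224867  0.05964475]
```

View pics/c_w1.png

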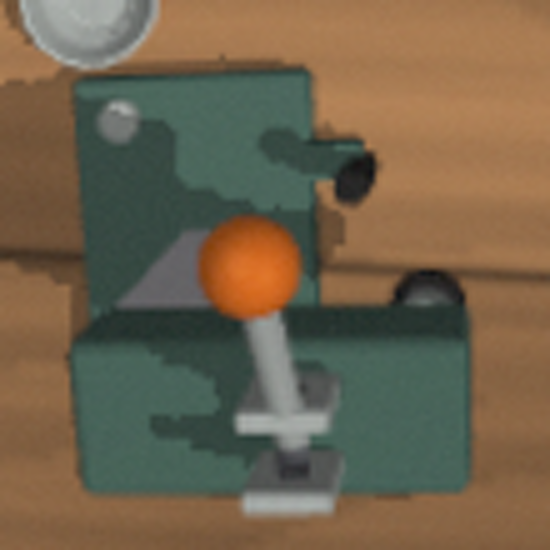

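```bash
cat > fit.py <<'E'
from h import *
from scipy.optimize import least_squares
obs={"w1":(wproj,[((470,335),(6,-22,165)),((470,490),(6,22,165)),((83,493),(112,22,165)),((71,343),(112,-22,165)),((76,75),(148,-75,14)),((312,70),(63,-75,14)),((352,185),(46.7,-39.2,46))],220,115),
"top0":(proj,[((70,117),(6,22,165)),((79,195),(6,-22,165)),((263,103),(112,22,165)),((299,307),(148,-75,14)),((166,325),(63,-75,14)),((272,78),(148,75,14)),((129,262),(46.7,-39.2,46))],345,145),
"scene0":(proj,[((202,270),(112,-22,165)),((248,305),(112,22,165)),((378,222),(6,22,165)),((336,195),(6,-22,165)),((122,450),(148,-75,14)),((272,570),(148,75,14)),((377,503),(63,75,14)),((358,413),(46.7,39.2,46))],240,175)}
def stand(p,q):
    c,s=np.cos(p[2]),np.sin(p[2]); q=np.array(q)/1000; return np.array([p[0]+c*q[0]-s*q[1],p[1]+s*q[0]+c*q[1],q[2]])
def res(p,names,sc=True):
    r=[]
    for n in names:
        f,L,a,b=obs[n]; im,d,K,T=load(n)
        for (u,v),q in L: r.append((f(stand(p,q),K,T)-[u/5+a-.4,v/5+b-.4])*(1 if not sc else {"w1":1.8,"top0":2.6,"scene0":2.2}[n]))
    return np.ravel(r)
if __name__=="__main__":
    for names in (["w1"],["top0"],["scene0"],["w1","top0","scene0"]):
        s=least_squares(res,[.545,-.106,-1.51],args=(names,),loss="soft_l1"); print(names,s.x[:2].round(4),np.degrees(s.x[2]).round(2),"res mm",np.abs(res(s.x,names)).reshape(-1,2).round(1).tolist())
E
python3 fit.py
```

```text
['w1'] [ 0.5482 -0.1079] -86.6 res mm [[0.5, 0.3], [1.3, 1.9], [0.5, 0.8], [1.7, 1.6], [0.9, 0.4], [0.1, 0.9], [0.5, 0.1]]
['top0'] [ 0.5441 -0.1076] -87.0 res mm [[0.2, 0.3], [0.1, 1.2], [2.2, 2.8], [2.5, 3.7], [0.3, 1.6], [0.3, 0.3], [3.8, 0.1]]
['scene0'] [ 0.5511 -0.1081] -86.88 res mm [[1.8, 0.2], [0.6, 0.0], [2.8, 0.5], [0.4, 1.8], [2.2, 2.6], [0.5, 2.1], [1.6, 1.0], [0.5, 2.6]]
['w1', 'top0', 'scene0'] [ 0.5479 -0.1077] -86.7 res mm [[0.8, 0.8], [1.4, 1.4], [0.5, 0.1], [1.6, 2.4], [0.7, 0.2], [0.4, 1.4], [0.8, 0.3], [0.4, 3.8], [0.0, 4.7], [2.6, 6.8], [2.7, 0.2], [0.1, 1.9], [0.9, 3.3], [3.9, 3.3], [2.9, 1.4], [1.6, 1.2], [1.6, 0.7], [1.7, 3.0], [3.2, 3.7], [0.4, 0.6], [0.6, 2.5], [0.6, 1.2]]
```

```bash
cat >> h.py <<'E'
SP=np.array([.548,-.1078,np.radians(-86.7)])
def stand(q,p=SP):
    c,s=np.cos(p[2]),np.sin(p[2]); q=np.array(q)/1000; return np.array([p[0]+c*q[0]-s*q[1],p[1]+s*q[0]+c*q[1],q[2]])
def knob(v,R=75): 
    a=.61+v; return stand([50,-R*np.cos(a),180+R*np.sin(a)])
E
python3 - <<'E'
from h import *
im,d,K,T=load("w1");im2,d2,K2,T2=load("top0")
for v in np.arange(0,.4,.05): print(round(v,2),knob(v).round(4),wproj(knob(v),K,T).round(1),"meas 269.5 168.2", proj(knob(v),K2,T2).round(1), "meas 380.2 187")
E
```

```text
0.0 [ 0.4895 -0.1613  0.223 ] [271.3 160.7] meas 269.5 168.2 [380.3 189. ] meas 380.2 187
0.05 [ 0.4917 -0.1611  0.226 ] [270.9 163.3] meas 269.5 168.2 [380.3 187.9] meas 380.2 187
0.1 [ 0.4941 -0.161   0.2289] [270.6 166.1] meas 269.5 168.2 [380.3 186.8] meas 380.2 187
0.15 [ 0.4966 -0.1608  0.2317] [270.3 169.1] meas 269.5 168.2 [380.3 185.6] meas 380.2 187
0.2 [ 0.4993 -0.1607  0.2343] [270.  172.1] meas 269.5 168.2 [380.3 184.4] meas 380.2 187
0.25 [ 0.502  -0.1605  0.2368] [269.8 175.3] meas 269.5 168.2 [380.2 183.2] meas 380.2 187
0.3 [ 0.5049 -0.1604  0.2392] [269.5 178.7] meas 269.5 168.2 [380.2 181.9] meas 380.2 187
0.35 [ 0.5079 -0.1602  0.2414] [269.4 182.1] meas 269.5 168.2 [380.1 180.5] meas 380.2 187
```

```bash
python3 - <<'E'
from plant import *
from h import *
R=down(93.3); g=np.array([0,0,-.020])
gripper_to(.06,30)
k=knob(.13)+g
movep(k+[0,0,.06],R); move_l(k,feed=.12)
print(observe()["eef_pos"]-k, observe()["ft_force"])
gripper_to(.0,30); o=observe(); print("op",o["opening"],o["ft_force"],o["time_s"])
if .015<o["opening"]<.026:
    for v in np.linspace(.13,1.3,7)[1:]:
        s=move_l(knob(v)+g,feed=.07,max_force=30); o=observe(); print(round(v,2),s,o["opening"].round(4),o["ft_force"].round(1),(o["eef_pos"]-knob(v)-g).round(4))
        if s: break
snap("wrist","w2"); snap("scene","s2"); print(observe()["time_s"])
E
```

```text
[ 0.00073622 -0.00010341  0.00121828] [-0.24887308 -0.12313362 -0.01078705]
op 0.019549227600199916 [-1.1378208  -6.33668955  2.85725945] 4.8833Traceback (most recent call last):
  File "<stdin>", line 11, in <module>
AttributeError: 'float' object has no attribute 'round'
```

```bash
python3 - <<'E'
from plant import *
from h import *
g=np.array([0,0,-.020])
for v in np.linspace(.13,1.3,7)[1:]:
    if v<.4:
        o=observe(); print(o["opening"],o["ft_force"].round(1)); continue
    s=move_l(knob(v)+g,feed=.07,max_force=30); o=observe(); print(round(v,2),s,round(o["opening"],4),o["ft_force"].round(1),(o["eef_pos"]-knob(v)-g).round(4))
    if s: break
snap("wrist","w2"); snap("scene","s2"); print(observe()["time_s"])
E
```

```text
0.020166568000812717 [-0.8 -5.4  2.3]
0.52 False 0.0196 [-0.7 -6.7 -1.6] [-0.0001 -0.0015  0.0001]
0.72 False 0.0196 [ 0.7 -5.9 -3. ] [-0.     -0.0015 -0.0002]
0.91 False 0.0001 [ 3.1 -1.6  0.6] [ 0.0011 -0.0004  0.0006]
1.1 False -0.0 [ 0.8 -0.6  0. ] [-0.0002  0.0004 -0.0004]
1.3 False 0.0001 [-0.2  0.9  0.8] [ 0.      0.0002 -0.0004]
7.1333
```

View pics/w2.png

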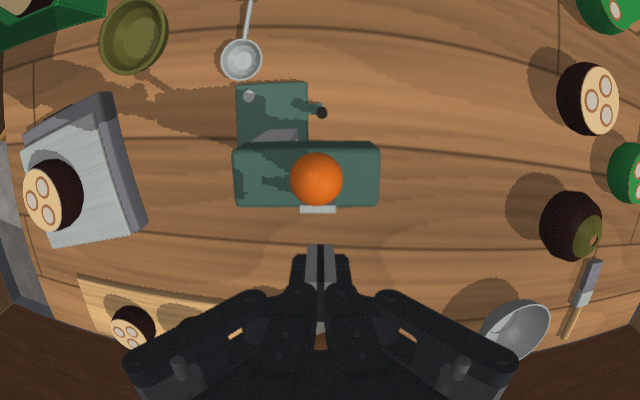

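View pics/s2.png

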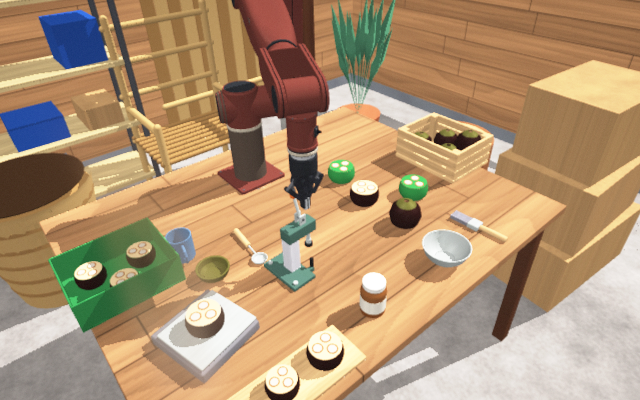

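The grip slipped off the ball at about 0.85 rad; the knob is now at wrist pixel (316,178). I'll finish raising it by pushing with the shut fingers.

```bash
python3 - <<'E'
from plant import *
from h import *
im,d,K,T=load("w2");hsv=cv2.cvtColor(im,cv2.COLOR_RGB2HSV)
org=(hsv[...,0]<16)&(hsv[...,1]>215);org[:140]=0;org[215:]=0;org[:,:285]=0;org[:,350:]=0
v,u=np.nonzero(org);print(u.mean(),v.mean(),len(u))
for x in np.arange(.6,1.2,.1): print(round(x,1),knob(x).round(3),wproj(knob(x),K,T).round(1))
R=down(93.3)
n=np.array([0.9983,.0576,0])  # stand +y in world
e=observe()["eef_pos"]; 
move_l([e[0],e[1],.29],feed=.2)
p=stand([50,-50,0]); move_l([p[0],p[1],.29],feed=.2); move_l([p[0],p[1],.240],feed=.15)
print(observe()["ft_force"].round(1))
for y in (-25,-5,10,20):
    p=stand([50,y,0]); s=move_l([p[0],p[1],.240],feed=.05,max_force=20); o=observe();print(y,s,o["ft_force"].round(1),o["eef_pos"].round(4),o["time_s"])
    if s: break
snap("wrist","w3"); snap("scene","s3")
E
```

```text
318.512 180.992 500
0.6 [ 0.524 -0.159  0.25 ] [317.7 168.3]
0.7 [ 0.532 -0.159  0.252] [317.7 186.5]
0.8 [ 0.539 -0.158  0.254] [317.7 204.6]
0.9 [ 0.546 -0.158  0.255] [317.7 222. ]
1.0 [ 0.554 -0.158  0.255] [317.8 238.1]
1.1 [ 0.561 -0.157  0.254] [317.8 252.6]
[1.2 0.7 1.2]
-25 False [ 0.6 -0.2  0.4] [ 0.5265 -0.1591  0.2403] 9.2417
-5 False [-0.8  0.2  0.7] [ 0.5462 -0.158   0.2399] 9.7917
10 False [-5.   1.1 -3.6] [ 0.56   -0.1568  0.2389] 10.2417
20 True [-6.  -0.6  3.4] [ 0.5603 -0.1569  0.2379] 10.45
```

View pics/w3.png

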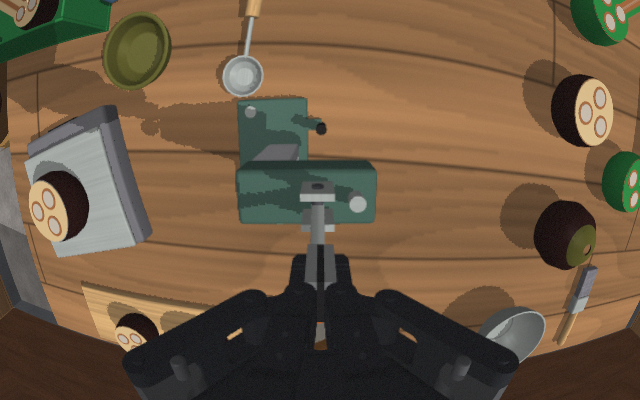

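```bash
python3 - <<'E'
from plant import *
from h import *
p=stand([50,-10,0]); move_l([p[0],p[1],.240],feed=.1); move_l([p[0],p[1],.31],feed=.2)
gripper_to(.06,30)
movep([.46,.05,.33],down(3.3)); print(observe()["time_s"])
snap("wrist","w4"); snap("scene","s4")
im,d,K,T=load("s4");hsv=cv2.cvtColor(im,cv2.COLOR_RGB2HSV)
for x in (1.2,1.3,1.4): print(x,proj(knob(x),K,T).round(1))
im,d,K,T=load("w4")
for x in (1.2,1.3,1.4): print(x,wproj(knob(x),K,T).round(1))
for n in("w4","s4"):
    im=load(n)[0];hsv=cv2.cvtColor(im,cv2.COLOR_RGB2HSV).astype(int); m=(hsv[...,0]<16)&(hsv[...,1]>200)&(hsv[...,2]>180)
    k,l,s,c=cv2.connectedComponentsWithStats(m.astype(np.uint8)); print(n,[(s[i,4],c[i].round(1).tolist()) for i in range(1,k) if s[i,4]>10])
E
```

```text
13.675
1.2 [302.6 200.2]
1.3 [304.3 201.9]
1.4 [306.  203.8]
1.2 [402.3 379.7]
1.3 [407.9 377.7]
1.4 [413.  375.3]
w4 [(np.int32(28), [419.7, 375.5])]
s4 []
```

View pics/w4.png

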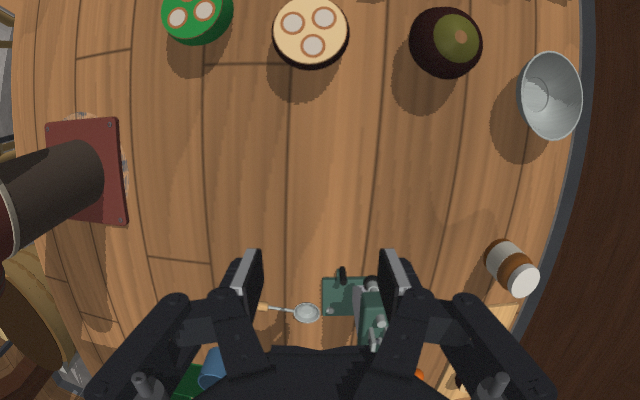

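View pics/s4.png

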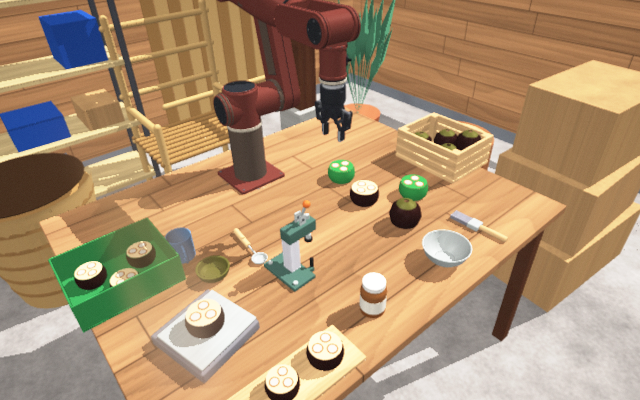

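Scene view: knob at (306,204), against a prediction of (306.0,203.8) for 1.4 rad, so the lever is fully up. Next I'll refine the fruit position and push it in two legs, with the fingers straddling it.

```bash
python3 - <<'E'
from plant import *
from h import *
im,d,K,T=load("w4");W=wloud(d,K,T)
nf=(np.hypot(W[...,0]-.435,W[...,1]-.225)<.075)
pale=nf&(W[...,2]>.05)&(W[...,2]<.068)&(im[...,0]>150)
p2=W[pale]; print("fruit",len(p2),cv2.minEnclosingCircle(p2[:,:2].astype(np.float32)),p2.mean(0),wproj([.438,.2245,.058],K,T))
F=np.array([.438,.2245]); A=stand([-120,0,0])[:2]; dr=(A-F)/np.linalg.norm(A-F); ang=np.degrees(np.arctan2(dr[1],dr[0]));print(A,dr,ang)
R=down(ang+90); Z=.014
b=F-.092*dr
movep([*b,.15],R); move_l([*b,Z],feed=.15); print(observe()["opening"],observe()["ft_force"])
c=F-.05*dr
s=move_l([*(F-.066*dr),Z],feed=.06,max_force=8); print(s)
for dist in (.15,.06):
    s=move_l([*(A-(.058+dist)*dr),Z],feed=.08,max_force=15); o=observe();print(s,o["eef_pos"].round(4),o["ft_force"].round(1))
    if s: break
s=s or move_l([*(A-.058*dr),Z],feed=.06,max_force=15)
snap("wrist","w5");snap("top","t5");print(s,observe()["time_s"])
E
```

```text
fruit 3703 ((0.4381364583969116, 0.22444483637809753), 0.048036716878414154) [0.43829362 0.2225696  0.05988122] [309.39890374  28.4257564 ]
[0.54109232 0.01200102] [ 0.43648777 -0.89971019] -64.11999888236424
0.0598554127671924 [ 0.511323   -1.22704415  0.39669473]
False
False [0.4503 0.1993 0.0141] [-0.9  0.5  0.2]
False [0.4895 0.1182 0.014 ] [-0.2  0.   0.1]
False 20.4833
```

View pics/w5.png

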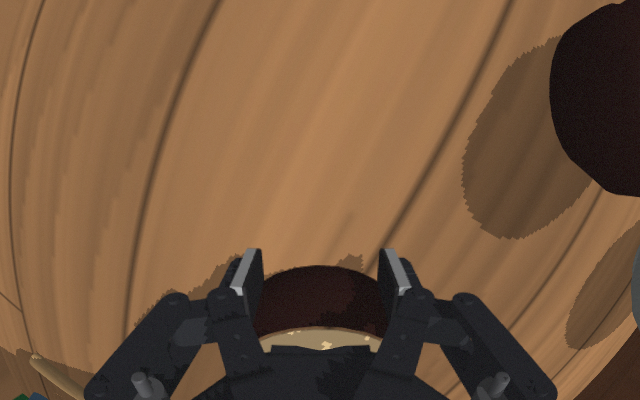

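View pics/t5.png

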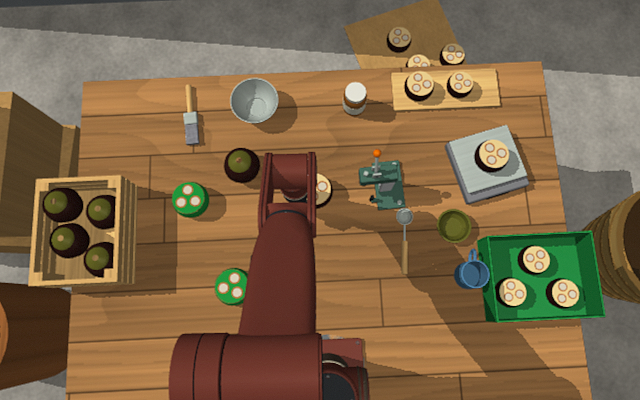

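```bash
python3 - <<'E'
from plant import *
from h import *
Z=.014
e=observe()["eef_pos"]; dr=np.array([.4365,-.8997])
move_l([*(e[:2]-.035*dr),Z],feed=.12)
R=down(3.3)
t=lambda x:[*stand([x,0,0])[:2],Z]
move_l(t(-215),feed=.12,rotation=R)
snap("scene","s6")
s=move_l(t(-186),feed=.08,max_force=8);print(s)
if not s:
  for x in (-120,-80):
    s=move_l(t(x),feed=.07,max_force=12);o=observe();print(x,s,o["ft_force"].round(1),o["eef_pos"].round(4))
    if s:break
snap("wrist","w6");snap("scene","s6b");print(observe()["time_s"])
E
```

```text
False
-120 False [-0.5 -0.1  0.2] [0.5411 0.012  0.014 ]
-80 False [0.6 0.7 0.3] [ 0.5434 -0.0284  0.014 ]
23.9417
```

View pics/s6b.png

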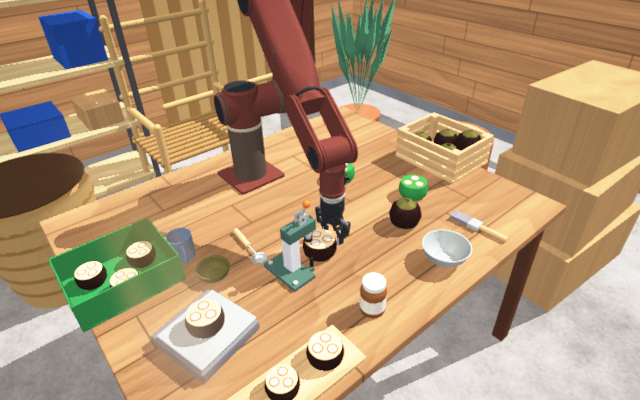

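View pics/w6.png

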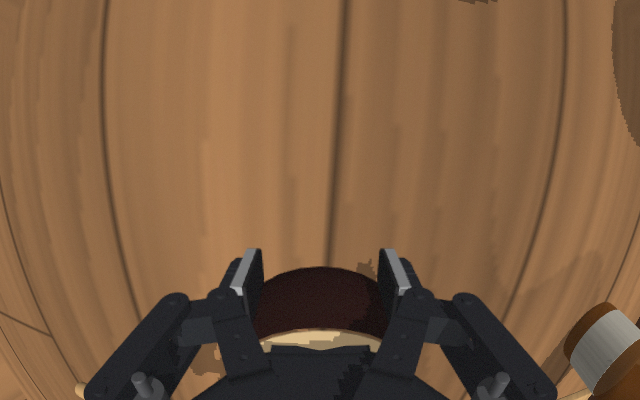

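```bash
python3 - <<'E'
from plant import *
from h import *
Z=.014
t=lambda x,z=Z:[*stand([x,0,0])[:2],z]
move_l(t(-112),feed=.1); gripper_to(0,30); snap("scene","s7a")
move_l(t(-95),feed=.05,max_force=8)
s=move_l(t(-50),feed=.03,max_force=7);o=observe();print(s,o["ft_force"].round(1),o["eef_pos"].round(4),t(-66))
c,s_=np.cos(SP[2]),np.sin(SP[2]);dd=o["eef_pos"][:2]-SP[:2];print("stand x,y of tcp",dd@[c,s_],dd@[-s_,c],o["time_s"])
snap("scene","s7");snap("wrist","w7")
im=load("s7")[0];cv2.imwrite("pics/c_s7.png",cv2.resize(im[170:310,230:390,::-1],None,fx=5,fy=5,interpolation=cv2.INTER_CUBIC)[:600])
E
```

```text
True [0.3 1.9 2.1] [ 0.5436 -0.0435  0.0136] [np.float64(0.5442007742206686), np.float64(-0.04190944010347414), 0.014]
stand x,y of tcp -0.06445301363307035 -0.000726960480656832 26.55
```

View pics/c_s7.png

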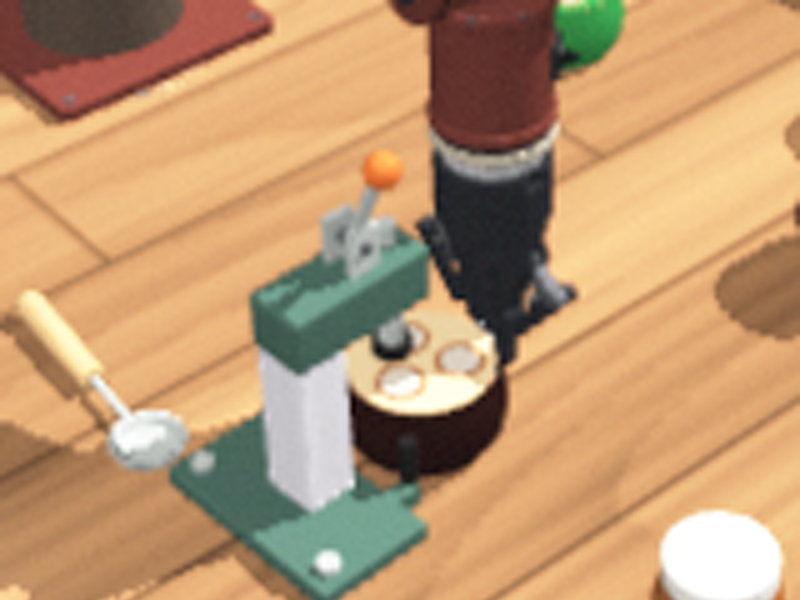

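```bash
python3 - <<'E'
from plant import *
from h import *
move_l([*stand([-95,0,0])[:2],.014],feed=.06)
move_l([*stand([-95,0,0])[:2],.20],feed=.2)
movep([*stand([-30,-10,0])[:2],.40],down(93.3))
snap("wrist","w8");snap("scene","s8");snap("top","t8");print(observe()["time_s"])
for n,f,g in(("w8",wloud,wproj),("s8",cloud,proj),("t8",cloud,proj)):
    im,d,K,T=load(n);W=f(d,K,T)
    m=(np.hypot(W[...,0]-.546,W[...,1]+.108)<.075)&(W[...,2]>.052)&(W[...,2]<.066)&(im[...,0]>140)
    P=W[m];print(n,len(P),cv2.minEnclosingCircle(P[:,:2].astype(np.float32)),P[:,2].mean(),g(stand([0,0,58]),K,T))
im=load("w8")[0];cv2.imwrite("pics/c_w8.png",cv2.resize(im[80:240,190:390,::-1],None,fx=3.7,fy=3.7,interpolation=cv2.INTER_CUBIC))
E
```

```text
30.0333
w8 2105 ((0.5514257550239563, -0.10755058377981186), 0.04874473437666893) 0.059966804349412116 [300.62958534 153.96668505]
s8 426 ((0.5511179566383362, -0.1071116030216217), 0.051562901586294174) 0.05993498945781596 [313.42581442 241.55065857]
t8 222 ((0.567019522190094, -0.09610269218683243), 0.03359838202595711) 0.05909117721067949 [355.1051824  183.69441077]
```

View pics/c_w8.png

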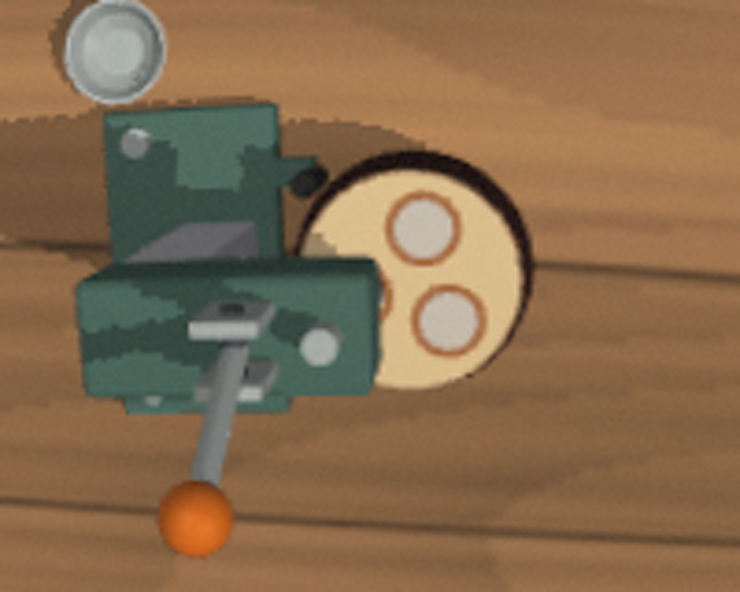

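```bash
python3 - <<'E'
from h import *
from scipy.optimize import least_squares
im,d,K,T=load("w8")
L=[((378,262),(6,-22,165)),((378,393),(6,22,165)),((88,395),(112,22,165)),((78,284),(112,-22,165)),((105,113),(148,-75,14)),((277,104),(63,-75,14)),((308,182),(46.7,-39.2,46))]
r=lambda p:np.ravel([wproj(stand(q,p),K,T)-[u/3.7+190-.4,v/3.7+80-.4] for (u,v),q in L])*1.6
s=least_squares(r,SP,loss="soft_l1");print(s.x[:2],np.degrees(s.x[2]),r(s.x).reshape(-1,2).round(1).tolist())
# fruit: pale top contour pixels -> fit circle at z=.058
hsv=cv2.cvtColor(im,cv2.COLOR_RGB2HSV)
def ray(u,v,z):
    x=(u-K[0,2])/K[0,0];y=(v-K[1,2])/K[1,1];th=np.hypot(x,y);c=np.array([x/th*np.sin(th),y/th*np.sin(th),np.cos(th)]);w=T[:3,:3]@c;return T[:3,3]+w*(z-T[2,3])/w[2]
E=[(530,262),(524,240),(505,205),(470,180),(430,168),(390,170),(350,188),(318,222),(385,384),(410,388),(450,383),(490,355),(515,325),(300,250)]
P=np.array([ray(u/3.7+190-.4,v/3.7+80-.4,.058)[:2] for u,v in E])
f=least_squares(lambda c:np.hypot(*(P-c[:2]).T)-c[2],[.55,-.108,.049],loss="soft_l1",f_scale=.001);print(f.x,(f.fun*1000).round(1))
p=s.x
for c in (f.x[:2],[.5514,-.1075]):
    print("pin dists",[np.hypot(*(stand([46.7,y,0],p)[:2]-c)) for y in(39.2,-39.2)],"want .061")
E
```

```text
[ 0.54665563 -0.10626876] -85.6099184410991 [[-0.9, 1.9], [1.5, -0.3], [0.7, 1.9], [-0.7, -2.2], [-0.3, -0.2], [0.8, -1.5], [-0.6, 0.3]]
[ 0.5495405  -0.10578016  0.04883133] [ 0.9  0.7  1.1 -0.1 -0.5 -0.6 -0.6 -0.3  0.3  0.2  0.  -2.1 -1.3  2.6]
pin dists [np.float64(0.059350867146605035), np.float64(0.06308256870819334)] want .061
pin dists [np.float64(0.056828664115747156), np.float64(0.06290034867100959)] want .061
```

The measurements suggest the fruit bears on pin_a with a gap of about 2 mm at pin_b. I'll give it a gentle second push angled toward pin_b.

```bash
python3 - <<'E'
from plant import *
from h import *
Z=.014; a=np.radians(-28); u=np.array([np.cos(a),np.sin(a)])*1000
def t(D,z=Z): return [*stand([-D*u[0],2-D*u[1],0])[:2],z]
R=down(-86.7-28+90)
movep(t(.100,.15),R); move_l(t(.100),feed=.15)
move_l(t(.078),feed=.05,max_force=6)
s=move_l(t(.054),feed=.02,max_force=7);o=observe()
c,s_=np.cos(SP[2]),np.sin(SP[2]);dd=o["eef_pos"][:2]-SP[:2];print(s,"stand x,y of tcp",dd@[c,s_],dd@[-s_,c],o["time_s"],o["ft_force"].round(1),"D",-(dd@[c,s_]*u[0]+(dd@[-s_,c]-.002)*u[1])/1000)
move_l(t(.10),feed=.06); move_l(t(.10,.20),feed=.25)
movep([*stand([-30,-10,0])[:2],.40],down(93.3))
snap("wrist","w9");snap("scene","s9");print(observe()["time_s"])
for n,f in(("w9",wloud),("s9",cloud)):
    im,d,K,T=load(n);W=f(d,K,T)
    m=(np.hypot(W[...,0]-.546,W[...,1]+.108)<.075)&(W[...,2]>.052)&(W[...,2]<.066)&(im[...,0]>140)
    P=W[m];print(n,len(P),cv2.minEnclosingCircle(P[:,:2].astype(np.float32)))
im=load("w9")[0];cv2.imwrite("pics/c_w9.png",cv2.resize(im[80:240,190:390,::-1],None,fx=3.7,fy=3.7,interpolation=cv2.INTER_CUBIC))
E
```

```text
True stand x,y of tcp -0.055091276043784956 0.03049809151484328 34.4 [0.7 1.6 1.4] D 0.062021753130275414
38.0667
w9 2113 ((0.5507680773735046, -0.1083034873008728), 0.049627937376499176)
s9 427 ((0.5515047311782837, -0.10770086199045181), 0.05021481588482857)
```

View pics/c_w9.png

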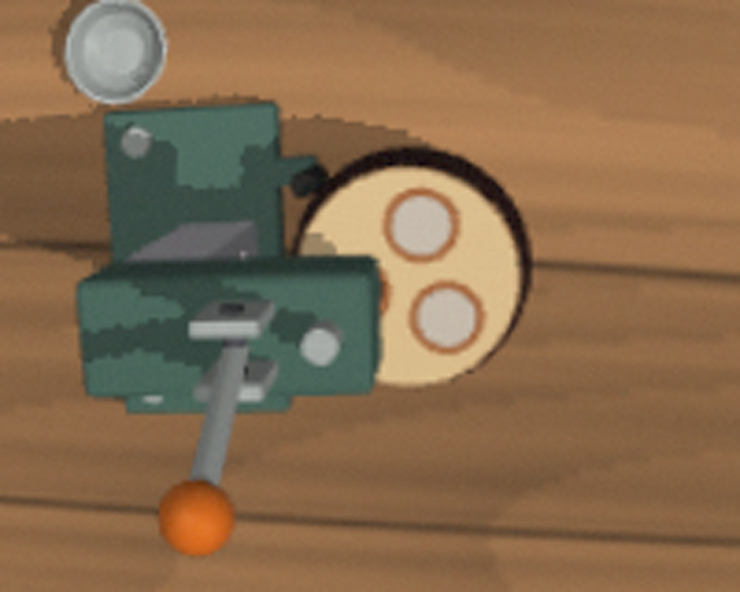

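Wrist view: the fruit moved about 2 mm toward pin_b (pin tip at crop (308,182), fruit edge touching it) and was stopped by contact there. Now I'll lower the lever, first with a side push and then by pressing the knob from above.

```bash
python3 - <<'E'
from plant import *
from h import *
R=down(93.3); yv=stand([0,1000,0])-stand([0,0,0])
def side(v,off): 
    return knob(v)+yv*off+[0,0,-.006]
k=side(1.4,.042)
movep([k[0],k[1],.30],R); move_l(k,feed=.2)
for v,off in ((1.4,.026),(1.15,.021),(.9,.021),(.65,.021),(.45,.021)):
    s=move_l(side(v,off),feed=.08,max_force=25);o=observe();print(v,s,o["ft_force"].round(1),o["time_s"])
    if s:break
e=observe()["eef_pos"]; move_l(e+yv*.01,feed=.1); move_l([e[0]+.01,e[1],.30],feed=.2)
q=knob(.45); move_l([q[0]-.05,q[1],.32],feed=.3)
snap("wrist","w10");snap("scene","s10");print(observe()["time_s"])
for n,g in(("w10",wproj),("s10",proj)):
    im,d,K,T=load(n); print(n,[(v,g(knob(v),K,T).round(0).tolist()) for v in(.3,.4,.5,.6,.7)])
E
```

```text
1.4 False [ 0.6 -0.1 -0.2] 39.5167
1.15 False [4.6 0.4 3.3] 39.9583
0.9 False [1.  1.  0.1] 40.3417
0.65 False [-0.2  0.2  0.9] 40.725
0.45 False [-0.4 -0.1  0. ] 41.0583
42.2917
w10 [(0.3, [315.0, 251.0]), (0.4, [315.0, 260.0]), (0.5, [315.0, 269.0]), (0.6, [315.0, 278.0]), (0.7, [315.0, 287.0])]
s10 [(0.3, [288.0, 195.0]), (0.4, [290.0, 195.0]), (0.5, [291.0, 194.0]), (0.6, [292.0, 195.0]), (0.7, [294.0, 195.0])]
```

View pics/w10.png

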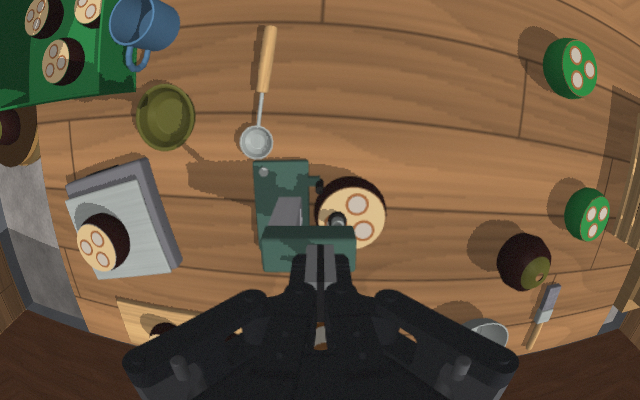

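View pics/s10.png

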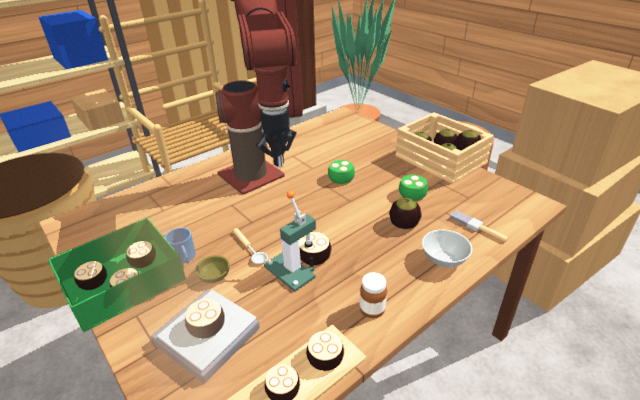

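Knob at scene (291,194), so the lever is at about 0.5 rad. Now I'll press down along the arc.

```bash
python3 - <<'E'
from plant import *
from h import *
yv=stand([0,1000,0])-stand([0,0,0])
def top(v,dz=.011): return knob(v)+[0,0,dz]-yv*.003
move_l(top(.5,.04),feed=.25)
for v,dz in ((.5,.018),(.45,.012),(.35,.011),(.25,.011),(.15,.011),(.05,.011),(0,.010),(-.03,.008),(-.05,.006),(-.05,.002)):
    s=move_l(top(v,dz),feed=.06,max_force=22);o=observe();print(v,s,o["ft_force"].round(1),o["eef_pos"].round(4),(o["eef_pos"]-top(v,dz)).round(4),o["time_s"])
    if s:break
e=o["eef_pos"]; move_l(e+[0,0,.08],feed=.2); move_l([.47,-.02,.33],feed=.3)
snap("scene","s11");snap("wrist","w11");print(observe()["time_s"])
for n,g in(("w11",wproj),("s11",proj)):
    im,d,K,T=load(n); print(n,[(v,g(knob(v),K,T).round(1).tolist()) for v in(0,.1,.2,.3)])
    hsv=cv2.cvtColor(im,cv2.COLOR_RGB2HSV).astype(int); m=(hsv[...,0]<16)&(hsv[...,1]>190)&(hsv[...,2]>180)
    k,l,s,c=cv2.connectedComponentsWithStats(m.astype(np.uint8)); print(n,[(s[i,4],c[i].round(1).tolist()) for i in range(1,k) if s[i,4]>8])
im=load("s11")[0];cv2.imwrite("pics/c_s11.png",cv2.resize(im[170:290,240:400,::-1],None,fx=5,fy=5,interpolation=cv2.INTER_CUBIC))
E
```

```text
0.5 False [-0.2 -0.2  0.4] [ 0.5143 -0.1598  0.2651] [-0.0003 -0.     -0.0001] 43.2
0.45 False [-0.2  1.1  0. ] [ 0.5109 -0.1599  0.257 ] [-0.0004  0.0001 -0.0004] 43.4917
0.35 False [-2.6  0.1  5. ] [ 0.5047 -0.1607  0.2534] [-0.0003 -0.0003  0.001 ] 43.775
0.25 False [-4.9  0.3  8.8] [ 0.4988 -0.1611  0.2496] [-0.0002 -0.0004  0.0018] 44.05
0.15 False [-8.8  1.8 14.1] [ 0.4929 -0.1615  0.2451] [-0.0007 -0.0005  0.0024] 44.325
0.05 False [-14.3   2.2  19.2] [ 0.4871 -0.1619  0.2398] [-0.0016 -0.0006  0.0028] 44.6
0 False [-19.8   2.1  23.3] [ 0.4838 -0.1621  0.2361] [-0.0027 -0.0007  0.0031] 44.85
-0.03 False [-7.5  0.5 18.7] [ 0.4858 -0.1629  0.2331] [ 0.0005 -0.0014  0.004 ] 45.1
-0.05 False [-12.    2.6  33.3] [ 0.4858 -0.163   0.2327] [ 0.0013 -0.0015  0.0069] 45.35
-0.05 False [-20.5   6.6  51.2] [ 0.4858 -0.1632  0.2322] [ 0.0014 -0.0017  0.0104] 45.6
46.9333
w11 [(0, [167.6, 205.8]), (0.1, [165.6, 212.6]), (0.2, [164.0, 220.0]), (0.3, [162.8, 227.9])]
w11 [(np.int32(226), [165.6, 210.0])]
s11 [(0, [285.2, 197.3]), (0.1, [286.1, 196.3]), (0.2, [287.1, 195.5]), (0.3, [288.3, 194.9])]
s11 [(np.int32(13), [284.4, 198.5])]
```

View pics/c_s11.png

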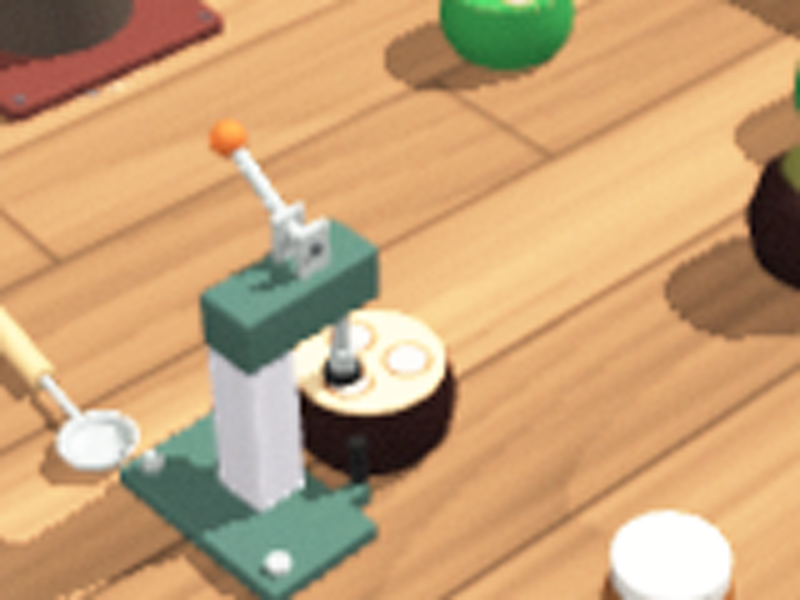

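View pics/w11.png

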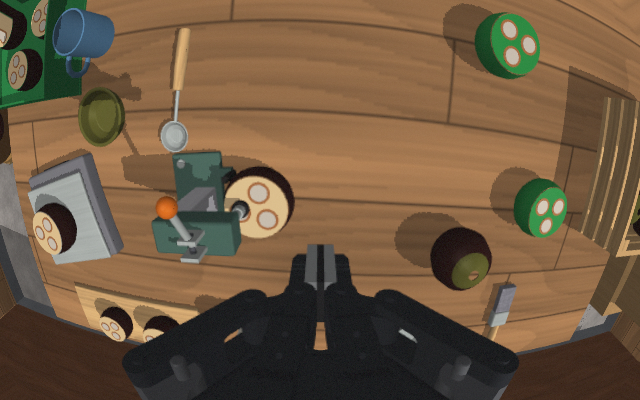

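```bash
python3 - <<'E'
from h import *
for n,f,g in(("s9",cloud,proj),("s11",cloud,proj),("w9",wloud,wproj),("w11",wloud,wproj)):
    im,d,K,T=load(n);W=f(d,K,T)
    m=(np.hypot(W[...,0]-.546,W[...,1]+.108)<.075)&(W[...,2]>.052)&(W[...,2]<.066)&(im[...,0]>140)
    P=W[m];print(n,len(P),cv2.minEnclosingCircle(P[:,:2].astype(np.float32)),P[:,2].mean(),g(stand([0,0,58]),K,T).round(1))
a,b=load("s9")[0],load("s11")[0]
cv2.imwrite("pics/cmp.png",np.hstack([cv2.resize(x[200:280,270:350,::-1],None,fx=4.9,fy=4.9,interpolation=cv2.INTER_CUBIC) for x in(a,b)]))
im=load("w11")[0];cv2.imwrite("pics/c_w11.png",cv2.resize(im[130:270,140:310,::-1],None,fx=4,fy=4,interpolation=cv2.INTER_CUBIC))
E
```

```text
s9 427 ((0.5515047311782837, -0.10770086199045181), 0.05021481588482857) 0.06001822396399941 [313.4 241.6]
s11 409 ((0.550568163394928, -0.10822240263223648), 0.05127931758761406) 0.060060280273500036 [313.4 241.6]
w9 2113 ((0.5507680773735046, -0.1083034873008728), 0.049627937376499176) 0.05996875096483553 [300.7 153.8]
w11 2598 ((0.5504950881004333, -0.1222359761595726), 0.06040715426206589) 0.06002120822572668 [256.1 206.7]
```

View pics/cmp.png

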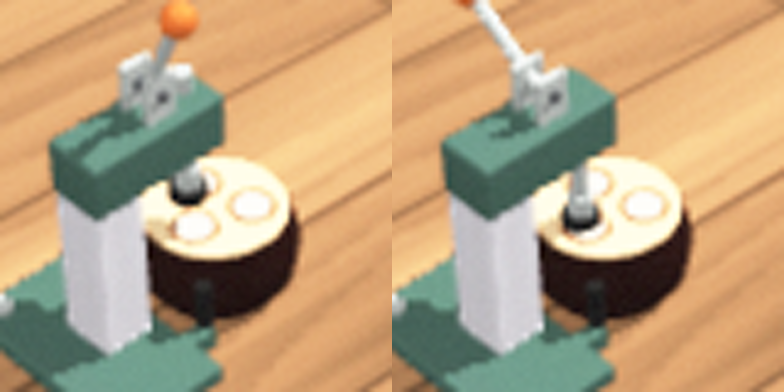

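View pics/c_w11.png

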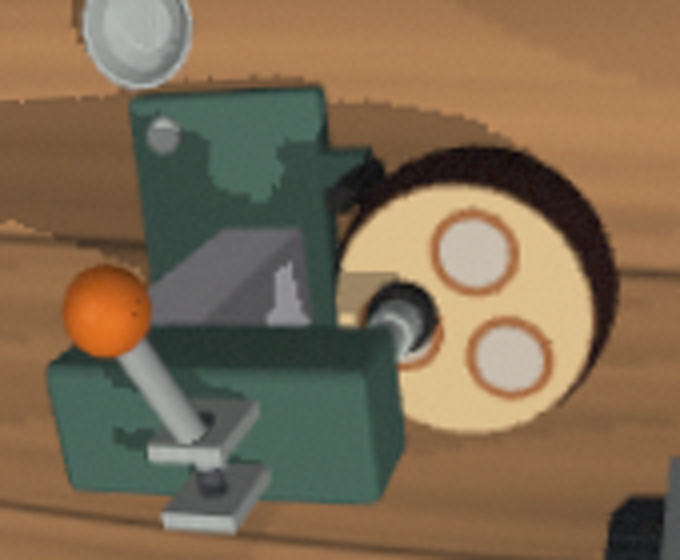

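The foot is on the fruit, the fruit has not moved, the lever stalled at its stop and the robot is clear. Handing in.

```bash
python3 - <<'E'
from plant import *
job_done(); print(observe()["time_s"])
E
```

```text
the job is handed in; nothing more can be done
the job is handed in; nothing more can be done
```

The cut fruit is in the stand with the lever down and the foot resting on it, handed in after about 47 s of robot time. I can't be sure that both pins are in firm contact.

**What I did**
- **Lever up:** I raised it with a grip on the knob, which slipped off partway, and finished by pushing with the shut fingers. The knob was then where 1.4 rad predicts, to within a pixel.
- **Fruit:** I slid it along the table in two legs, then pressed it onto the pins. It looked about 2 mm short of pin_b, so I pushed gently once more toward that pin. Both presses were set to stop at about 7 N.
- **Lever down:** I pushed the knob over with the fingers and pressed it down to a solid stop.

**Last checks**
- **Holding:** the foot sits on the fruit's pale top, the fruit did not move while the lever came down, and the gripper touches nothing.
- **Bystanders:** I planned the moves clear of the whole fruit, spoon, mug and husk cup. They look undisturbed in the last pictures, but I did not measure them.

**Less certain**
- **Pins:** my position estimates disagree by 2 to 3 mm. I judge that the fruit bears on both pins from the contact stop and the pictures.
- **Lever angle:** the wrist camera put the lever at about 0.06 rad, while the scene camera and the solid stop said fully down.
- **Force:** the fingertip force on the knob reached about 51 N at the stop. My limit applied to each move separately, so the load built up over several. The pressing was with the fingertips, not the gripper's body, and stayed below the 120 N wrist limit.

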